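# Turn the sleeve's code strip to the scanner and read it

## Task

The steel sleeve held between the two centres of the bench fixture has a yellow code strip along one side. Turn the sleeve about its own axis until the yellow strip squarely faces the white scanner block's red window, let go of it, and only then press the green trigger on top of the scanner fully down and release it. Leave the strip facing the window, and do not disturb the ring gauge, the spare sleeve or the bottle.

Things in the scene. Friction and masses are not known exactly. Their poses are not given: they have to be found in the camera images.
- sleeve (a joint): turning angle of the sleeve about its own level axis (the fixture's +y): 0 (or a whole turn, 6.283) when the yellow strip points along the fixture's +x, squarely at the scanner window; 1.571 strip straight down, 3.142 away from the scanner, 4.712 straight up. Turns both ways (limits +-12); light friction holds it where it is left
- sleeve_axis (a point): middle of the sleeve, on its axis, 120 mm above the table; its axes are the fixture's and do not turn with the sleeve: y along the sleeve, x from the sleeve to the scanner, z up. The sleeve is a steel cylinder 56 mm in diameter, 140 mm long, captive between the centres (cannot be lifted out)
- mark (a point): middle of the yellow strip on the sleeve's surface, 28 mm from the axis; turns with the sleeve, its x pointing outwards. The strip is 12 mm wide and as long as the sleeve, with short yellow dashes on both end faces; a thin black line (6 mm) runs along the sleeve half a turn away from the strip
- scanner_window (a point): centre of the scanner's red window, at the height of the sleeve's axis and 115 mm from it along the fixture's +x. The reading line is 9 mm high. The scanner is a white upright block 60 (x) by 80 (y) mm, its top 150 mm above the table, fixed on the fixture; axes as the fixture's
- trigger_top (a point): middle of the top of the green round spring trigger (30 mm across) on the scanner's top; it is pressed straight down, 6 mm
- trigger (a joint): how far the trigger is pressed: 0 up, 0.006 m fully down (about 5 N); springs back
- fixture: grey bench fixture fixed to the table; origin on the table below the sleeve's middle, x to the scanner, y along the sleeve. Base 120 (x) by 300 (y) by 35 mm high; tailstocks 50 by 35 mm centred at y = +-105 mm, 145 mm high (screw heads 153 mm); black thimbles reach y = +-188 mm; a 70 mm wide, 30 mm high rail carries the scanner
- ring_gauge: loose brass ring, 72 mm across and 22 mm high, lying flat beside the scanner; origin under its centre. Not to be disturbed
- spare: loose short steel sleeve standing upright, 48 mm across and 70 mm high, beside the scanner; origin under its centre. Not to be disturbed
- oil: loose blue bottle standing upright, 54 mm across and 140 mm high, beyond one end of the fixture; origin under its centre. Not to be disturbed

How it is judged:
By the outcome, as a careful person would: the job done as asked, in the order asked, and still so for the second after the job is handed in, with the robot touching nothing.
It also fails if it takes over 69 s, if anything falls off the work surface, if the arm or the gripper's body presses on something with over 40 N, if the wrist force passes 120 N, or if a joint passes its speed limit or range.

## Robot

A 7-joint arm with a two-finger parallel gripper is mounted at the origin on the work surface. World frame = base frame: x ahead of the robot, y to its left, z up, the work surface at z = 0. Lengths are in m, angles in rad, forces in N, time in s.
With the tool pointing down it reaches from about 0.4 to 0.925 m from the base axis. Payload 5.6 kg.
Tool frame: the origin (TCP) lies on the centre line of the jaws, within the pads' length; the fingertips stand 25 mm ahead of it and the grasp point (between the pads) lies 6 mm ahead of it (bot.nose_length is the distance from the TCP to the fingertips, in m); z points along the fingers, y is the direction in which the jaws open and shut (so a half turn about z gives the same grasp; the last joint's range is limited). The gripper opens to 85 mm and grips with 20 to 120 N. Pads are 22 mm wide; open, the fingers measure 114 mm over their backs; the gripper's body (76 mm by 85 mm) begins 54 mm behind the grasp point. The pads swing forward as they close: fully open they stand 13 mm farther back than shut.
Start: joints at [1.235, 0.468, -0.012, 1.603, 0.006, 1.071, -0.056], TCP at [0.188, -0.622, 0.256] pointing down, gripper open.
Joint ranges: [-2.53, 2.53], [-0.31, 2.02], [-1.57, 1.55], [0.28, 2.44], [-1.29, 4.43], [0.15, 1.84], [-2.92, 2.92]. Speed limits (rad/s): [2.57, 2.57, 3.14, 3.14, 3.14, 3.14, 3.14].

## Interface

Orientations are given as [roll, pitch, yaw] about the fixed x, y, z axes, in that order (R = Rz(yaw) Ry(pitch) Rx(roll)).
In Python, from station import bot gives the robot as it stands. The module is installed in compiled form; this text tells all that it offers.
- The arm moves only by the tool servo_tool, never from a script. Its argument "motion" is a list of rows, each a list of 6 numbers: the shift along the tool's x, y, z in m, then the turn, a rotation vector about the tool's x, y, z in rad. In form: [[tx, ty, tz, rx, ry, rz], ...]. A call has 1 to 8 rows; each row shifts and turns the commanded pose from where the row before left it, along the tool's axes as they then stand; what a row does not reach is not made up. A row lasts 1/12 s, in which the tool goes at most 41.7 mm and 7.16 degrees, less where a joint would pass 70% of its speed; a pose out of reach is approached as far as the arm can. A call with a gripper value outside its range is refused whole. "jaw" is the opening, from -1 (shut) to 1 (fully open), set as the call begins (left out, the last holds). The fingers move at their own pace and stop on an object; "squeeze" is the grip in N (left out, the last holds). Time passes only in rows, so rows that do not move let the fingers close. It gives the time, the measured TCP pose, the force and the opening at its end, in the units of the state.
- bot.sense(): the state, without advancing time (a new reading comes with each control period).
- bot.read_camera(name): name is "scene" or "top" or "wrist"; returns the picture (420x560x3 uint8, red, green, blue); there is no depth.
- bot.calibration(name): a dict with "fx", "fy", "cx", "cy" (pixels), "k1" (the pictures are not rectified: a ray, as slopes to the right and down, at radius r is drawn at 1 + k1 r^2 times it, then the intrinsics apply), "xyz" and "attitude" of the camera in the world. Camera axes: x right, y down, z forward; pixel columns grow to the right and rows downward; lengths in m; the calibration is good to about 2 mm. A picture is of the moment at which its call begins: read the wrist's pose just before it. calibration takes no time and is no camera call; for the wrist camera it gives the pose at the moment of the call.
- bot.close_job(): hands the job in, once; it reports no verdict.
Trained networks look in the newest picture that a camera, given by its name, has taken for a name from the list of things; names that differ only in an ending like _2 or _b are one class to them, and where a whole thing is asked for, a point or a joint stands for the part that bears it (a point fixed in the world has none). Each returns a list of dicts, best first, with "confidence" (0 to 1); they miss things now and then, are a little off and sometimes report something else, mostly with a low value. They report only what shows in the picture. A call takes as long as a camera call.
- bot.silhouettes(camera, name): "pixels" (420x560 bool, what is visible of it) and "uv" ([column, row] in pixels, amid what is visible of it).
- bot.pinpoint(camera, name): "uv" ([column, row] in pixels: a listed point, or the origin of a listed thing).
The state is a dict: "time_s": time; "q": joint angles; "dq": joint speeds; "effort": joint torques, N m; "tcp_pos": TCP position; "orientation": TCP orientation; "wrist_force": force on the tool from outside, world axes, zero at the start; "moment": the same for the moment, N m; "gripper_width": finger opening in m.
Only numpy, scipy, OpenCV 4.12 (cv2) and the standard library are available. Lean on these libraries where they do the work, as an engineer would, in place of code of your own. Each camera call takes 0.05 s, during which the arm holds its last target. There are 200 camera calls.

## Working session

There is one attempt and no reset: what is moved stays moved. The work goes in short steps, Python scripts to look and compute and a tool call to move; the robot and the scene stay as the last step left them, time stands still between calls to the robot, and variables do not carry over. Pictures are saved under pics/ and viewed, about 8 in all and at most 12, crops included, and the job is handed in when it is done.

Besides the shell and the picture viewer there is one more tool, called after "Request:" as name(argument=value, ...), one argument or row to a line, values as JSON. servo_tool: Moves the arm, as the interface text tells. Its arguments: {"type":"object","properties":{"motion":{"type":"array"},"jaw":{"type":"number"},"squeeze":{"type":"number"}},"required":["motion"]}

```bash
mkdir -p pics; cat > h.py <<'E'
import numpy as np, cv2
from station import bot
from scipy.spatial.transform import Rotation as R
def cal(n):
    c=bot.calibration(n); a=np.array(c["attitude"],float)
    Rm=a if a.shape==(3,3) else R.from_euler('xyz',a).as_matrix()
    return c,Rm,np.array(c["xyz"],float)
def ray(n,uv):
    c,Rm,p=cal(n)
    d=np.array([(uv[0]-c["cx"])/c["fx"],(uv[1]-c["cy"])/c["fy"]]);s=d.copy()
    for _ in range(20): s=d/(1+c["k1"]*(s@s))
    return p,Rm@np.array([s[0],s[1],1])
def atz(n,uv,z):
    p,d=ray(n,uv); return p+d*(z-p[2])/d[2]
def proj(n,X):
    c,Rm,p=cal(n); v=Rm.T@(np.array(X)-p); s=v[:2]/v[2]; s=s*(1+c["k1"]*(s@s))
    return np.array([c["fx"]*s[0]+c["cx"],c["fy"]*s[1]+c["cy"]])
def tri(obs):
    A=np.zeros((3,3));b=np.zeros(3)
    for n,uv in obs:
        p,d=ray(n,uv);d/=np.linalg.norm(d);M=np.eye(3)-np.outer(d,d);A+=M;b+=M@p
    return np.linalg.solve(A,b)
def snap(n,f):
    im=bot.read_camera(n); cv2.imwrite("pics/"+f,im[:,:,::-1]); return im
E
cat > a.py <<'E'
from h import *
for n in ["scene","top"]:
    snap(n,n+"1.png"); c,Rm,p=cal(n); print(n,p.round(3),Rm[:,2].round(2),c["fx"])
    for t in ["sleeve_axis","mark","scanner_window","trigger_top","fixture","ring_gauge","spare","oil"]:
        for r in bot.pinpoint(n,t)[:2]: print(t,np.round(r["uv"],1),round(r["confidence"],2))
a=cv2.imread("pics/scene1.png");b=cv2.imread("pics/top1.png")
s=bot.sense();print(s["time_s"],s["tcp_pos"],s["orientation"],s["gripper_width"])
E
python3 a.py
```

```text
scene [ 1.118 -0.101  0.611] [-0.71  0.25 -0.66] 389.23404587749235
sleeve_axis [271.3 184.7] 0.79
mark [275.  181.5] 0.93
scanner_window [277.  227.9] 0.76
scanner_window [272.5 188.8] 0.24
trigger_top [272.2 216. ] 0.54
fixture [274.3 231.5] 0.86
fixture [274.8 217. ] 0.7
ring_gauge [351.5 266.9] 0.63
ring_gauge [214.2 275.5] 0.41
spare [216.6 273. ] 0.91
oil [401.6 216.9] 0.58
top [0.538 0.099 1.099] [ 0.04  0.   -1.  ] 394.19229392440474
sleeve_axis [287.9 223.2] 0.66
mark [285.2 234.9] 0.95
scanner_window [299.3 184. ] 0.89
scanner_window [251.9 166.4] 0.7
trigger_top [311.5 162. ] 0.57
trigger_top [282.6 235.5] 0.23
fixture [289.2 221.6] 0.87
ring_gauge [248.9 167.9] 0.56
spare [338.7 190.9] 0.8
oil [183.7 206.7] 0.76
0.9 [ 0.18756671 -0.62234893  0.25630145] [3.14155308e+00 9.87235257e-06 2.92676700e-01] 0.0852603082655002
```

View pics/scene1.png

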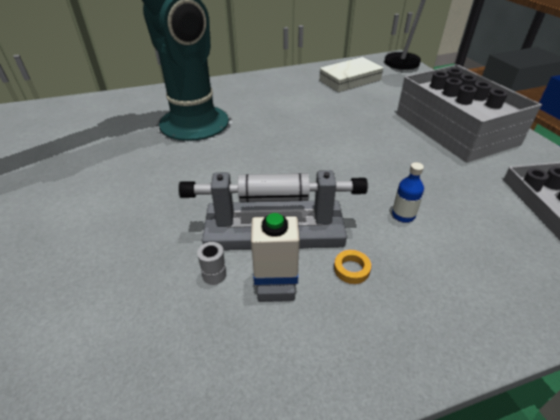

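View pics/top1.png

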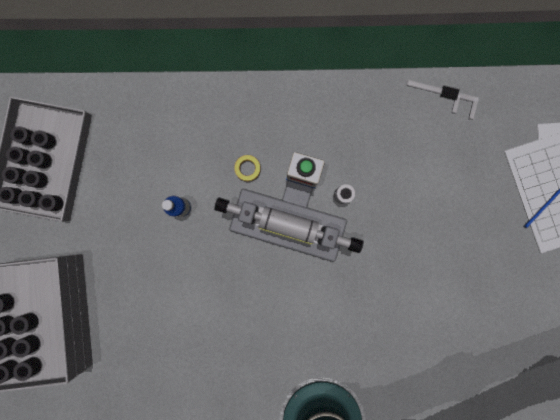

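```bash
cat > b.py <<'E'
from h import *
P={"sleeve_axis":((271.3,184.7),(287.9,223.2)),"mark":((275,181.5),(285.2,234.9)),"win":((277,227.9),(299.3,184)),"trig":((272.2,216),(311.5,162)),"fixture":((274.3,231.5),(289.2,221.6)),"ring":((351.5,266.9),(248.9,167.9)),"spare":((216.6,273),(338.7,190.9)),"oil":((401.6,216.9),(183.7,206.7))}
Z={"sleeve_axis":.12,"win":.12,"trig":.16,"fixture":0,"ring":0,"spare":0,"oil":0,"mark":.147}
for k,(s,t) in P.items():
    print(k,tri([("scene",s),("top",t)]).round(3),"scene@z",atz("scene",s,Z[k]).round(3)[:2],"top@z",atz("top",t,Z[k]).round(3)[:2])
E
python3 b.py
```

```text
sleeve_axis [0.538 0.083 0.131] scene@z [0.523 0.085] top@z [0.538 0.086]
mark [0.51  0.095 0.116] scene@z [0.549 0.085] top@z [0.51  0.093]
win [0.637 0.057 0.112] scene@z [0.645 0.055] top@z [0.636 0.056]
trig [0.681 0.033 0.187] scene@z [0.654 0.044] top@z [0.684 0.028]
fixture [0.543 0.082 0.005] scene@z [0.539 0.084] top@z [0.543 0.08 ]
ring [0.693 0.191 0.013] scene@z [0.685 0.199] top@z [0.695 0.191]
spare [ 0.625 -0.059  0.017] scene@z [ 0.61 -0.06] top@z [ 0.627 -0.059]
oil [ 0.589  0.375 -0.002] scene@z [0.591 0.375] top@z [0.588 0.374]
```

```bash
cat > c.py <<'E'
from h import *
im=cv2.imread("pics/top1.png")
cv2.imwrite("pics/top1z.png",cv2.resize(im[130:270,200:380],None,fx=4.4,fy=4.2,interpolation=cv2.INTER_CUBIC))
hsv=cv2.cvtColor(im,cv2.COLOR_BGR2HSV)
def cen(m,x0,y0,x1,y1):
    mm=np.zeros_like(m);mm[y0:y1,x0:x1]=m[y0:y1,x0:x1];v,u=np.nonzero(mm);return np.array([u.mean(),v.mean()]),len(u)
blk=(hsv[:,:,2]<35).astype(np.uint8)
a=cen(blk,212,193,234,216);b=cen(blk,346,233,368,257);print(a,b)
A,B=atz("top",a[0],.12),atz("top",b[0],.12)
d=A-B;print(A.round(4),B.round(4),np.linalg.norm(d),"yaw",np.degrees(np.arctan2(-d[0],d[1])),((A+B)/2).round(4))
g=(cv2.inRange(hsv,(45,90,40),(80,255,255))>0).astype(np.uint8)
t=cen(g,285,150,325,185);print(t,atz("top",t[0],.158))
yl=(cv2.inRange(hsv,(20,90,60),(35,255,255))>0)
y=cen(yl,250,215,330,250);print("yellow",y,"axis proj",proj("top",(A+B)/2))
E
python3 c.py
```

```text
(array([221.26829268, 205.08943089]), 123) (array([355.4453125, 245.1015625]), 128)
[0.5855 0.2507 0.12  ] [ 0.4822 -0.0804  0.12  ] 0.34682022445038496 yaw -17.31674638521206 [0.5339 0.0851 0.12  ]
(array([305.81617647, 166.10294118]), 136) [0.67455785 0.04141515 0.158     ]
yellow (array([280.68181818, 234.22727273]), 22) axis proj [288.13520111 225.01768004]
```

View pics/top1z.png

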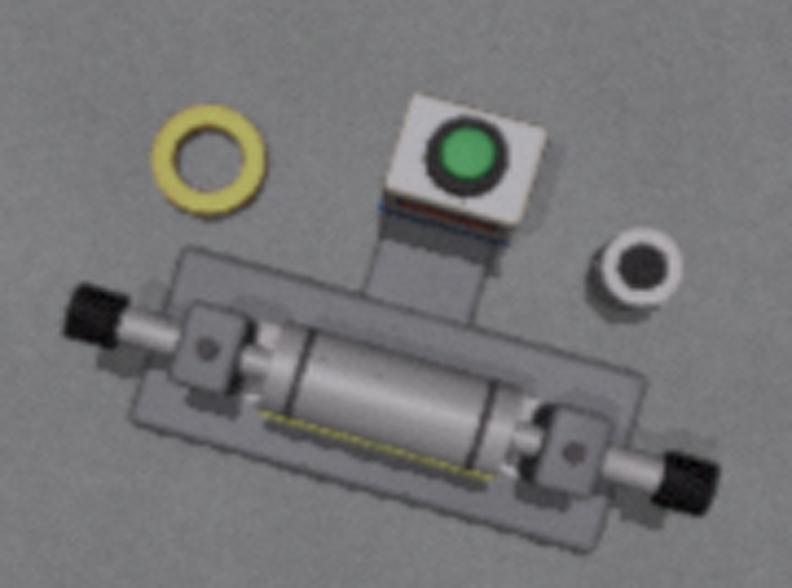

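```bash
cat >> h.py <<'E'
C=np.array([.5345,.085,.12]); YAW=np.radians(-17.3)
FR=R.from_euler('z',YAW)
def fx(p): return C*[1,1,0]+FR.apply(p)          # fixture -> world
def tool(tilt): return FR*R.from_euler('y',tilt)*R.from_matrix(np.array([[0,1,0],[1,0,0],[0,0,-1.]]))
def plan(p1,r1,N,p0=None,r0=None):
    s=bot.sense()
    if p0 is None: p0=np.array(s["tcp_pos"])
    if r0 is None: r0=R.from_euler('xyz',s["orientation"])
    w=(r1*r0.inv()).as_rotvec(); out=[];p,r=p0,r0
    for i in range(1,N+1):
        pt=p0+(p1-p0)*i/N; rt=R.from_rotvec(w*i/N)*r0
        row=np.r_[r.inv().apply(pt-p),(r.inv()*rt).as_rotvec()].round(4)
        p=p+r.apply(row[:3]); r=r*R.from_rotvec(row[3:]); out.append(row.tolist())
    for i in range(0,N,8): print("[["+"],[".join(",".join(f"{x+0:g}" for x in q) for q in out[i:i+8])+"]]")
    return p,r
E
python3 - <<'E'
from h import *
print(fx([0,0,.34])); plan(fx([0,0,.34]),tool(0),24)
E
```

```text
[0.5345 0.085  0.34  ]
[[0.0223,-0.024,-0.0035,0,0,-0.0407],[0.0234,-0.0232,-0.0035,0,0,-0.0406],[0.0242,-0.0221,-0.0035,0,0,-0.0407],[0.0251,-0.0212,-0.0035,0,0,-0.0407],[0.0259,-0.0201,-0.0034,0,0,-0.0407],[0.0268,-0.019,-0.0035,0,0,-0.0406],[0.0275,-0.018,-0.0035,0,0,-0.0407],[0.0282,-0.0168,-0.0035,0,0,-0.0407]]
[[0.0288,-0.0156,-0.0035,0,0,-0.0407],[0.0295,-0.0145,-0.0035,0,0,-0.0406],[0.03,-0.0132,-0.0035,0,0,-0.0407],[0.0306,-0.012,-0.0035,0,0,-0.0407],[0.031,-0.0108,-0.0035,0,0,-0.0407],[0.0314,-0.0095,-0.0034,0,0,-0.0406],[0.0318,-0.0082,-0.0035,0,0,-0.0407],[0.0321,-0.0069,-0.0035,0,0,-0.0407]]
[[0.0323,-0.0056,-0.0035,0,0,-0.0407],[0.0326,-0.0043,-0.0035,0,0,-0.0406],[0.0327,-0.0029,-0.0035,0,0,-0.0407],[0.0328,-0.0017,-0.0035,0,0,-0.0407],[0.0328,-0.0002,-0.0035,0,0,-0.0407],[0.0328,0.001,-0.0034,0,0,-0.0406],[0.0327,0.0024,-0.0035,0,0,-0.0407],[0.0327,0.0037,-0.0035,0,0,-0.0407]]
```

Request:
servo_tool(
  motion=[
    [0.0223,-0.024,-0.0035,0,0,-0.0407],
    [0.0234,-0.0232,-0.0035,0,0,-0.0406],
    [0.0242,-0.0221,-0.0035,0,0,-0.0407],
    [0.0251,-0.0212,-0.0035,0,0,-0.0407],
    [0.0259,-0.0201,-0.0034,0,0,-0.0407],
    [0.0268,-0.019,-0.0035,0,0,-0.0406],
    [0.0275,-0.018,-0.0035,0,0,-0.0407],
    [0.0282,-0.0168,-0.0035,0,0,-0.0407],
  ],
  jaw=1,
  squeeze=40,
)

```text
time_s: 1.57
tcp_pos: [0.3037, -0.3851, 0.2846]
orientation: [3.141, 0.0, 0.62]
wrist_force: [0.5, 0.2, 0.6]
gripper_width: 0.0856
```

Request:
servo_tool(
  motion=[
    [0.0288,-0.0156,-0.0035,0,0,-0.0407],
    [0.0295,-0.0145,-0.0035,0,0,-0.0406],
    [0.03,-0.0132,-0.0035,0,0,-0.0407],
    [0.0306,-0.012,-0.0035,0,0,-0.0407],
    [0.031,-0.0108,-0.0035,0,0,-0.0407],
    [0.0314,-0.0095,-0.0034,0,0,-0.0406],
    [0.0318,-0.0082,-0.0035,0,0,-0.0407],
    [0.0321,-0.0069,-0.0035,0,0,-0.0407],
  ],
)

```text
time_s: 2.23
tcp_pos: [0.4193, -0.1493, 0.3126]
orientation: [3.141, 0.0, 0.945]
wrist_force: [0.8, -0.9, -0.5]
gripper_width: 0.0856
```

Request:
servo_tool(
  motion=[
    [0.0323,-0.0056,-0.0035,0,0,-0.0407],
    [0.0326,-0.0043,-0.0035,0,0,-0.0406],
    [0.0327,-0.0029,-0.0035,0,0,-0.0407],
    [0.0328,-0.0017,-0.0035,0,0,-0.0407],
    [0.0328,-0.0002,-0.0035,0,0,-0.0407],
    [0.0328,0.001,-0.0034,0,0,-0.0406],
    [0.0327,0.0024,-0.0035,0,0,-0.0407],
    [0.0327,0.0037,-0.0035,0,0,-0.0407],
  ],
)

```text
time_s: 2.9
tcp_pos: [0.535, 0.0864, 0.3404]
orientation: [3.141, 0.0, 1.27]
wrist_force: [0.5, -0.3, -0.0]
gripper_width: 0.0855
```

```bash
python3 - <<'E'
from h import *
s=bot.sense();print(s["time_s"],np.round(s["tcp_pos"],4),np.round(s["orientation"],4),np.round(s["q"],3),s["wrist_force"])
c,Rm,p=cal("wrist");print(p,Rm.round(2).tolist(),c["fx"])
snap("wrist","w1.png")
for t in ["sleeve_axis","mark","trigger_top"]:
    for r in bot.pinpoint("wrist",t)[:2]: print(t,np.round(r["uv"],1),round(r["confidence"],2))
print(proj("wrist",fx([0,0,.12])),proj("wrist",fx([-.028,0,.12])),proj("wrist",fx([0.145,0,.158])))
E
```

```text
2.9 [0.535  0.0864 0.3404] [3.1410e+00 1.0000e-04 1.2704e+00] [ 0.323  0.28  -0.657  1.737  0.183  1.186 -0.684] [ 0.53390525 -0.28541818 -0.00871694]
[0.55953727 0.16435853 0.45787051] [[0.96, -0.28, -0.09], [-0.3, -0.91, -0.3], [0.0, 0.32, -0.95]] 342.09802873992425
sleeve_axis [279.3 180.6] 0.7
sleeve_axis [377.6  33.4] 0.68
mark [247.9 182.5] 0.92
mark [362.3 239.7] 0.51
trigger_top [443.4 194.1] 0.84
trigger_top [377.1  30.4] 0.5
[280.09278066 181.19150206] [252.414404   181.14054963] [440.21858595 191.46442733]
```

View pics/w1.png

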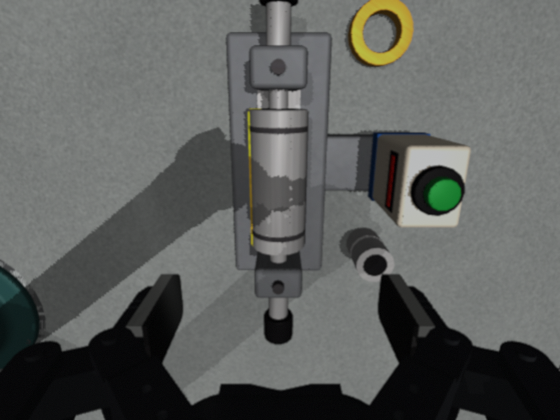

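```bash
cat >> h.py <<'E'
def app(t,d,yo=0,zo=0): return fx([d*np.sin(t),yo,.12+zo+d*np.cos(t)])
E
python3 - <<'E'
from h import *
im=cv2.imread("pics/w1.png").astype(int)
y=(im[:,:,1]+im[:,:,2])/2-im[:,:,0]
print(y[135:230,242:262].mean(0).round(0))
print("limb",[proj("wrist",fx([-.028*np.cos(a),0,.12+.028*np.sin(a)]))[0].round(2) for a in np.radians([4.7,10,15,20,25,30,35])])
plan(app(-1.0,.12),tool(-1.0),16)
E
```

```text
[-3. -3. -3. -3. -3.  1. 20. 50. 62. 43. 15.  2.  0.  1.  1.  1.  1.  1.
  1.  1.]
limb [np.float64(252.33), np.float64(252.46), np.float64(252.81), np.float64(253.38), np.float64(254.16), np.float64(255.16), np.float64(256.37)]
[[0,-0.0063,0.0097,-0.0625,0,0.0001],[-0.0001,-0.0069,0.0093,-0.0626,-0.0001,0.0001],[0,-0.0074,0.0088,-0.0625,0,0.0001],[0,-0.008,0.0083,-0.0625,-0.0001,0.0001],[-0.0001,-0.0085,0.0079,-0.0626,0,0.0001],[0,-0.0089,0.0072,-0.0625,-0.0001,0.0001],[0,-0.0094,0.0067,-0.0625,0,0.0001],[-0.0001,-0.0098,0.0061,-0.0626,-0.0001,0.0001]]
[[0,-0.0102,0.0055,-0.0625,0,0.0001],[-0.0001,-0.0105,0.0049,-0.0625,-0.0001,0.0001],[0,-0.0108,0.0041,-0.0626,0,0.0001],[0,-0.011,0.0035,-0.0625,-0.0001,0.0001],[-0.0001,-0.0112,0.0028,-0.0625,0,0.0001],[0,-0.0113,0.0021,-0.0625,-0.0001,0.0001],[-0.0001,-0.0115,0.0014,-0.0626,0,0.0001],[0,-0.0115,0.0007,-0.0625,-0.0001,0.0001]]
```

Request:
servo_tool(
  motion=[
    [0,-0.0063,0.0097,-0.0625,0,0],
    [0,-0.0069,0.0093,-0.0625,0,0],
    [0,-0.0074,0.0088,-0.0625,0,0],
    [0,-0.008,0.0083,-0.0625,0,0],
    [0,-0.0085,0.0079,-0.0625,0,0],
    [0,-0.0089,0.0072,-0.0625,0,0],
    [0,-0.0094,0.0067,-0.0625,0,0],
    [0,-0.0098,0.0061,-0.0625,0,0],
  ],
)

```text
time_s: 3.77
tcp_pos: [0.4859, 0.0981, 0.2626]
orientation: [2.638, -0.0, 1.266]
wrist_force: [1.4, -1.0, 0.7]
gripper_width: 0.0855
```

Request:
servo_tool(
  motion=[
    [0,-0.0102,0.0055,-0.0625,0,0],
    [0,-0.0105,0.0049,-0.0625,0,0],
    [0,-0.0108,0.0041,-0.0625,0,0],
    [0,-0.011,0.0035,-0.0625,0,0],
    [0,-0.0112,0.0028,-0.0625,0,0],
    [0,-0.0113,0.0021,-0.0625,0,0],
    [0,-0.0115,0.0014,-0.0625,0,0],
    [0,-0.0115,0.0007,-0.0625,0,0],
  ],
)

```text
time_s: 4.43
tcp_pos: [0.446, 0.1058, 0.1757]
orientation: [2.342, 0.15, 1.301]
wrist_force: [0.0, -1.0, -3.2]
gripper_width: 0.0853
```

```bash
cat >> h.py <<'E'
def st():
    s=bot.sense(); p=FR.inv().apply(np.array(s["tcp_pos"])-C*[1,1,0]); r=FR.inv()*R.from_euler('xyz',s["orientation"])*tool(0).inv()*FR
    b=(FR.inv()*R.from_euler('xyz',s["orientation"])).as_matrix()[:,2]
    print("t",s["time_s"],"fixpos",p.round(4),"tilt",round(float(np.arctan2(-b[0],-b[2])),4),"toolz y",b[1].round(4),"q",np.round(s["q"],2),"F",np.round(s["wrist_force"],1),"w",round(s["gripper_width"],4))
def yang(n,png):
    # strip angle: project strip mid-lines for candidate angles, score yellowness
    im=cv2.imread("pics/"+png).astype(np.float32); y=np.clip((im[:,:,1]+im[:,:,2])/2-im[:,:,0],0,80)
    _,_,cp=cal(n); cf=FR.inv().apply(cp-C*[1,1,0])-[0,0,.12]
    A=np.radians(np.arange(0,360,1.)); S=[]
    for a in A:
        v=[]
        nrm=np.array([np.cos(a),0,-np.sin(a)])
        for yy in np.linspace(-.06,.06,61):
            P=nrm*.028+[0,yy,0]
            if (cf-P)@nrm<=0: v.append(0);continue
            u=proj(n,fx(P+[0,0,.12])); 
            v.append(cv2.getRectSubPix(y,(1,1),(float(u[0]),float(u[1])))[0,0] if 0<u[0]<559 and 0<u[1]<419 else 0)
        S.append(np.mean(v))
    S=np.array(S); S2=S-8; S2[S2<0]=0
    print("yellow angles deg",[(int(np.degrees(a).round()),int(s)) for a,s in zip(A,S) if s>10]); 
    if S2.sum(): print("strip angle deg",np.degrees(np.angle((S2*np.exp(1j*A)).sum()))%360)
E
python3 - <<'E'
from h import *
st(); snap("wrist","w2.png"); yang("wrist","w2.png")
E
```

```text
t 4.4333 fixpos [-0.0907 -0.0064  0.1757] tilt -0.8076 toolz y -0.0806 q [ 0.25  0.55 -1.13  2.43  1.67  1.2  -2.3 ] F [ 0.  -1.  -3.2] w 0.0853Traceback (most recent call last):
  File "<stdin>", line 2, in <module>
  File "h.py", line 56, in yang
    u=proj(n,fx(P+[0,0,.12]));
  File "h.py", line 16, in proj
    c,Rm,p=cal(n); v=Rm.T@(np.array(X)-p); s=v[:2]/v[2]; s=s*(1+c["k1"]*(s@s))
           ~~~^^^
  File "h.py", line 5, in cal
    c=bot.calibration(n); a=np.array(c["attitude"],float)
ValueError: time passes only in moves, steps and waits
```

View pics/w2.png

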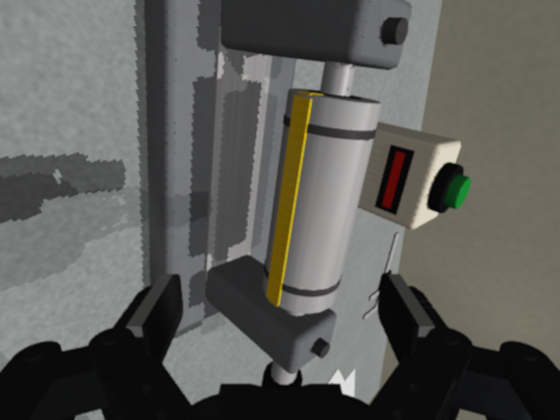

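```bash
python3 - <<'E'
s=open('h.py').read()
s=s.replace("def cal(n):\n    c=bot","_c={}\ndef cal(n):\n    if n not in _c: _c[n]=_cal(n)\n    return _c[n]\ndef _cal(n):\n    c=bot")
open('h.py','w').write(s)
E
python3 - <<'E'
from h import *
yang("wrist","w2.png")
plan(app(-0.0,.12),tool(-0.),16)
E
```

```text
yellow angles deg [(267, 10), (268, 12), (269, 13), (270, 13), (271, 14), (272, 14), (273, 14), (274, 14), (275, 14), (276, 14), (277, 14), (278, 13), (279, 13), (280, 14), (281, 14), (282, 14), (283, 14), (284, 14), (285, 14), (286, 14), (287, 14), (288, 14), (289, 14), (290, 14), (291, 14), (292, 14), (293, 14), (294, 14)]
strip angle deg 281.22321517757956
[[-0.0006,0.0076,0.0007,0.0481,0.008,0.0059],[-0.0005,0.0077,0.0003,0.048,0.0081,0.0059],[-0.0005,0.0077,0,0.0481,0.008,0.0059],[-0.0004,0.0077,-0.0005,0.0481,0.008,0.0059],[-0.0004,0.0076,-0.0007,0.0481,0.008,0.0059],[-0.0004,0.0076,-0.0012,0.048,0.0081,0.0059],[-0.0003,0.0075,-0.0015,0.0481,0.008,0.0059],[-0.0002,0.0075,-0.0019,0.0481,0.008,0.0059]]
[[-0.0001,0.0073,-0.0023,0.0481,0.0081,0.0059],[-0.0002,0.0073,-0.0026,0.048,0.008,0.006],[0,0.0071,-0.0029,0.0481,0.008,0.0059],[0,0.0069,-0.0033,0.0481,0.0081,0.0059],[0.0001,0.0068,-0.0036,0.0481,0.008,0.0059],[0.0002,0.0066,-0.004,0.048,0.008,0.0059],[0.0002,0.0065,-0.0042,0.0481,0.008,0.0059],[0.0004,0.0062,-0.0046,0.0481,0.0081,0.0059]]
```

```bash
python3 - <<'E'
from h import *
for y in (-.07,.07): print(proj("wrist",fx([0,y,.12])))
print(proj("wrist",fx([.145,0,.158])),proj("wrist",fx([.115,0,.12])),bot.sense()["dq"])
im=cv2.imread("pics/w2.png").astype(int); Y=(im[:,:,1]+im[:,:,2])/2-im[:,:,0]
for r in (110,150,200,250): print(r,np.nonzero(Y[r]>40)[0][[0,-1]])
E
```

```text
[320.903889   297.74538583]
[364.02586382 102.10969266]
[473.37481285 196.56759578] [417.33814471 187.19862621] [-5.25536069e-02 -1.54326705e-01  2.78671380e-01  2.89449505e-02
 -1.62339656e-01 -5.16270397e-01  7.26014695e-05]
110 [292 310]
150 [286 304]
200 [279 390]
250 [272 288]
```

Request:
servo_tool(
  motion=[
    [-0.0006,0.0076,0.0007,0.0481,0.008,0.0059],
    [-0.0005,0.0077,0.0003,0.0481,0.008,0.0059],
    [-0.0005,0.0077,0,0.0481,0.008,0.0059],
    [-0.0004,0.0077,-0.0005,0.0481,0.008,0.0059],
    [-0.0004,0.0076,-0.0007,0.0481,0.008,0.0059],
    [-0.0004,0.0076,-0.0012,0.0481,0.008,0.0059],
    [-0.0003,0.0075,-0.0015,0.0481,0.008,0.0059],
    [-0.0002,0.0075,-0.0019,0.0481,0.008,0.0059],
  ],
)

```text
time_s: 5.15
tcp_pos: [0.4924, 0.0929, 0.2153]
orientation: [2.73, 0.069, 1.294]
wrist_force: [-0.4, 0.7, 0.3]
gripper_width: 0.0853
```

Request:
servo_tool(
  motion=[
    [-0.0001,0.0073,-0.0023,0.0481,0.008,0.0059],
    [-0.0002,0.0073,-0.0026,0.0481,0.008,0.0059],
    [0,0.0071,-0.0029,0.0481,0.008,0.0059],
    [0,0.0069,-0.0033,0.0481,0.008,0.0059],
    [0.0001,0.0068,-0.0036,0.0481,0.008,0.0059],
    [0.0002,0.0066,-0.004,0.0481,0.008,0.0059],
    [0.0002,0.0065,-0.0042,0.0481,0.008,0.0059],
    [0.0004,0.0062,-0.0046,0.0481,0.008,0.0059],
  ],
)

```text
time_s: 5.82
tcp_pos: [0.5381, 0.082, 0.2547]
orientation: [3.114, -0.002, 1.262]
wrist_force: [0.1, 0.5, -1.7]
gripper_width: 0.0857
```

```bash
python3 - <<'E'
from h import *
st(); plan(app(0,.12),tool(0),4)
E
```

```text
t 5.8167 fixpos [ 0.0044 -0.0018  0.2547] tilt -0.0278 toolz y 0.002 q [ 0.74  0.73 -1.38  1.83  0.79  1.24 -1.19] F [ 0.1  0.5 -1.7] w 0.0857
[[0.0004,-0.0012,0.0036,0.0069,-0.0005,-0.0018],[0.0005,-0.0012,0.0037,0.007,-0.0006,-0.0018],[0.0004,-0.0011,0.0036,0.0069,-0.0005,-0.0017],[0.0004,-0.0011,0.0037,0.007,-0.0005,-0.0018]]
```

Request:
servo_tool(
  motion=[
    [0,0,0,0,0,0],
    [0,0,0,0,0,0],
  ],
)

```text
time_s: 5.98
tcp_pos: [0.5378, 0.0826, 0.2541]
orientation: [3.112, -0.002, 1.263]
wrist_force: [0.1, 0.2, 0.0]
gripper_width: 0.0853
```

```bash
python3 - <<'E'
from h import *
st(); plan(app(0,.12),tool(0),4)
snap("wrist","w3.png"); print(bot.sense()["dq"]);yang("wrist","w3.png")
for y in (-.07,.07): print(proj("wrist",fx([0,y,.12])))
E
```

```text
t 5.9833 fixpos [ 0.0038 -0.0013  0.2541] tilt -0.0292 toolz y 0.0021 q [ 0.74  0.74 -1.38  1.83  0.79  1.24 -1.19] F [0.1 0.2 0. ] w 0.0853
[[0.0003,-0.0011,0.0035,0.0073,-0.0005,-0.0016],[0.0003,-0.001,0.0035,0.0073,-0.0006,-0.0016],[0.0004,-0.001,0.0035,0.0073,-0.0005,-0.0016],[0.0003,-0.001,0.0035,0.0073,-0.0006,-0.0015]]
[-0.00389825  0.00216362 -0.02354339  0.01882388 -0.00132119  0.01080978
  0.00083734]
yellow angles deg []
[272.0739261  285.55379876]
[269.81738765 111.55601797]
```

```bash
python3 - <<'E'
from h import *
p,r=plan(app(0,0),tool(0),8); print(); plan(app(-.7,0),tool(-.7),8,p,r)
E
```

```text
[[0.0001,-0.0008,0.0167,0.0036,-0.0002,-0.0005],[0.0001,-0.0008,0.0168,0.0035,-0.0002,-0.0005],[0.0001,-0.0007,0.0167,0.0036,-0.0002,-0.0005],[0.0001,-0.0006,0.0167,0.0036,-0.0002,-0.0005],[0.0001,-0.0006,0.0168,0.0036,-0.0002,-0.0005],[0.0002,-0.0005,0.0167,0.0035,-0.0002,-0.0005],[0.0001,-0.0005,0.0167,0.0036,-0.0001,-0.0005],[0.0001,-0.0004,0.0168,0.0036,-0.0002,-0.0005]]

[[0,0,0,-0.0875,0,0],[0,0,0,-0.0875,0,0],[0,0,0,-0.0875,0,0],[0,0,0,-0.0875,0,0],[0,0,0,-0.0875,0,0],[0,0,0,-0.0875,0,0],[0,0,0,-0.0875,0,0],[0,0,0,-0.0875,0,-0.0001]]
```

Request:
servo_tool(
  motion=[
    [0.0001,-0.0008,0.0167,0.0036,-0.0002,-0.0005],
    [0.0001,-0.0008,0.0168,0.0036,-0.0002,-0.0005],
    [0.0001,-0.0007,0.0167,0.0036,-0.0002,-0.0005],
    [0.0001,-0.0006,0.0167,0.0036,-0.0002,-0.0005],
    [0.0001,-0.0006,0.0168,0.0036,-0.0002,-0.0005],
    [0.0002,-0.0005,0.0167,0.0036,-0.0002,-0.0005],
    [0.0001,-0.0005,0.0167,0.0036,-0.0001,-0.0005],
    [0.0001,-0.0004,0.0168,0.0036,-0.0002,-0.0005],
  ],
)

```text
time_s: 6.7
tcp_pos: [0.5342, 0.0862, 0.1181]
orientation: [-3.137, -0.002, 1.271]
wrist_force: [-0.7, 0.5, 0.6]
gripper_width: 0.0857
```

```bash
python3 - <<'E'
from h import *
st()
E
```

```text
t 6.7 fixpos [-0.0007  0.0011  0.1181] tilt 0.0041 toolz y 0.0019 q [ 0.63  0.89 -1.2   1.92  0.96  1.07 -1.3 ] F [-0.7  0.5  0.6] w 0.0857
```

Request:
servo_tool(
  motion=[
    [0,0,-0.0005,-0.0875,0,0],
    [0,0,-0.0005,-0.0875,0,0],
    [0,0,0,-0.0875,0,0],
    [0,0,0,-0.0875,0,0],
    [0,0,0,-0.0875,0,0],
    [0,0,0,-0.0875,0,0],
    [0,0,0,-0.0875,0,0],
    [0,0,0,0,0,0],
  ],
)

```text
time_s: 7.37
tcp_pos: [0.5314, 0.0874, 0.1193]
orientation: [2.534, 0.0, 1.276]
wrist_force: [-1.3, -0.3, -0.2]
gripper_width: 0.0851
```

```bash
python3 - <<'E'
from h import *
st()
E
```

```text
t 7.3667 fixpos [-0.0037  0.0013  0.1193] tilt -0.6079 toolz y 0.0042 q [ 0.4   0.65 -0.99  2.27  1.74  0.88 -2.16] F [-1.3 -0.3 -0.2] w 0.0851
```

```bash
python3 - <<'E'
from h import *
plan(app(-.62,0),tool(-.62),3)
E
```

```text
[[-0.0005,0.0011,0.0005,-0.004,-0.0014,0.0021],[-0.0004,0.0012,0.0005,-0.004,-0.0014,0.002],[-0.0004,0.0011,0.0005,-0.0041,-0.0014,0.0021]]
```

Request:
servo_tool(
  motion=[
    [-0.0005,0.0011,0.0005,-0.004,-0.0014,0.002],
    [-0.0005,0.0011,0.0005,-0.004,-0.0014,0.002],
    [-0.0005,0.0011,0.0005,-0.004,-0.0014,0.002],
    [0,0,0,0,0,0],
    [0,0,0,0,0,0],
  ],
)

```text
time_s: 7.78
tcp_pos: [0.538, 0.0831, 0.1218]
orientation: [2.521, -0.002, 1.261]
wrist_force: [0.5, 0.1, 0.4]
gripper_width: 0.0855
```

```bash
python3 - <<'E'
from h import *
st(); plan(app(-.62,0),tool(-.62),2)
snap("wrist","w4.png");print(np.round(bot.sense()["dq"],3)); yang("wrist","w4.png")
for y in (-.07,.07): print(proj("wrist",fx([0,y,.12])))
E
```

```text
t 7.7833 fixpos [ 0.0039 -0.0008  0.1218] tilt -0.6209 toolz y -0.0024 q [ 0.41  0.65 -0.99  2.26  1.75  0.89 -2.17] F [0.5 0.1 0.4] w 0.0855
[[0.0004,-0.0021,-0.0004,0.0004,0.0012,-0.0038],[0.0003,-0.0021,-0.0004,0.0005,0.0012,-0.0038]]
[-0.004 -0.003  0.     0.007  0.005 -0.    -0.006]
yellow angles deg [(161, 58), (162, 58), (163, 58), (164, 57), (165, 57), (166, 57), (167, 56), (168, 56), (169, 56), (170, 55), (171, 55), (172, 55), (173, 55), (174, 56), (175, 56), (176, 57), (177, 58), (178, 57), (179, 57), (180, 57), (181, 57), (182, 56), (183, 56), (184, 56), (185, 52), (186, 44), (187, 30), (188, 10)]
strip angle deg 173.57108879659722
[271.64993171 439.31034964]
[265.49445117 130.05095935]
```

View pics/w4.png

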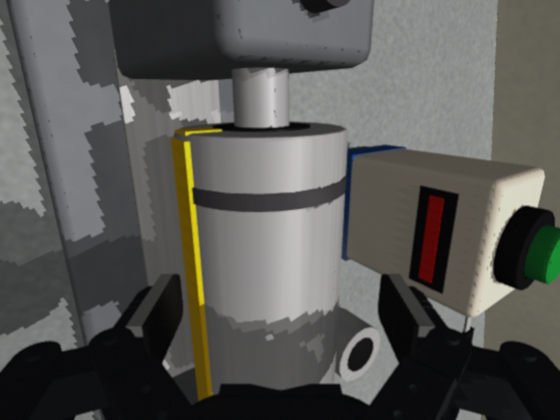

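Request:
servo_tool(
  motion=[
    [0.0004,-0.0021,-0.0004,0.0004,0.0012,-0.0038],
    [0.0004,-0.0021,-0.0004,0.0004,0.0012,-0.0038],
    [0,0,0,0,0,0],
  ],
)

```text
time_s: 8.08
tcp_pos: [0.5334, 0.0856, 0.1197]
orientation: [2.522, 0.001, 1.271]
wrist_force: [-0.6, 0.4, 0.0]
gripper_width: 0.0853
```

Request:
servo_tool(
  motion=[
    [0,0,0,0,0,0],
    [0,0,0,0,0,0],
    [0,0,0,0,0,0],
    [0,0,0,0,0,0],
    [0,0,0,0,0,0],
    [0,0,0,0,0,0],
  ],
  jaw=-1,
  squeeze=40,
)

```text
time_s: 8.58
tcp_pos: [0.5332, 0.0857, 0.1197]
orientation: [2.522, 0.001, 1.271]
wrist_force: [-5.9, 0.3, 2.2]
gripper_width: 0.0551
```

```bash
python3 - <<'E'
from h import *
st()
E
```

```text
t 8.5833 fixpos [-0.0015  0.0003  0.1197] tilt -0.6195 toolz y 0.0007 q [ 0.4   0.65 -0.99  2.27  1.76  0.89 -2.18] F [-5.9  0.3  2.2] w 0.0551
```

Request:
servo_tool(
  motion=[
    [0,0.0005,0,0.075,0,0],
    [0,0.0005,0,0.075,0,0],
    [0,0,0,0.075,0,0],
    [0,0,0,0.075,0,0],
    [0,0,0,0.075,0,0],
    [0,0,0,0.075,0,0],
    [0,0,0,0.075,0,0],
    [0,0,0,0.075,0,0],
  ],
)

```text
time_s: 9.25
tcp_pos: [0.533, 0.0858, 0.1198]
orientation: [3.128, 0.0, 1.271]
wrist_force: [-2.8, 2.3, -9.6]
gripper_width: 0.0549
```

```bash
python3 - <<'E'
from h import *
st(); plan(app(0,0),tool(0),1)
E
```

```text
t 9.25 fixpos [-0.0017  0.0003  0.1198] tilt -0.0131 toolz y 0.0 q [ 0.61  0.83 -1.15  1.93  0.93  1.02 -1.28] F [-2.8  2.3 -9.6] w 0.0549
[[-0.0003,0.0017,-0.0002,0.0131,0,0.0024]]
```

Tracks well; continue to the other side.

Request:
servo_tool(
  motion=[
    [0,0.0005,0,0.075,0,0],
    [0,0.0005,0,0.075,0,0],
    [0,0,0,0.075,0,0],
    [0,0,0,0.075,0,0],
    [0,0,0,0.075,0,0],
    [0,0,0,0.075,0,0],
    [0,0,0,0.075,0,0],
    [0,0,0,0.075,0,0],
  ],
)

```text
time_s: 9.92
tcp_pos: [0.5328, 0.0859, 0.1198]
orientation: [-2.552, 0.001, 1.274]
wrist_force: [-9.6, 3.2, -3.3]
gripper_width: 0.0553
```

```bash
python3 - <<'E'
from h import *
st(); plan(app(0.6,0),tool(0.6),1)
E
```

```text
t 9.9167 fixpos [-0.0019  0.0003  0.1198] tilt 0.5899 toolz y -0.0038 q [ 0.57  1.12 -1.15  1.56  0.56  1.51 -0.99] F [-9.6  3.2 -3.3] w 0.0553
[[-0.0003,0.0015,-0.0012,0.0101,0.0038,0.003]]
```

Request:
servo_tool(
  motion=[
    [0,0,0,0,0,0],
    [0,0,0,0,0,0],
    [0,0,0,0,0,0],
    [0,0,0,0,0,0],
    [0,0,0,0,0,0],
  ],
  jaw=1,
)

```text
time_s: 10.33
tcp_pos: [0.5359, 0.0847, 0.1211]
orientation: [-2.564, 0.001, 1.27]
wrist_force: [0.8, 0.1, 0.0]
gripper_width: 0.0854
```

Request:
servo_tool(
  motion=[
    [0,0,0,-0.08,0,0],
    [0,0,0,-0.08,0,0],
    [0,0,0,-0.08,0,0],
    [0,0,0,-0.08,0,0],
    [0,0,0,-0.08,0,0],
    [0,0,0,-0.08,0,0],
    [0,0,0,-0.08,0,0],
    [0,0,0,-0.04,0,0],
  ],
)

```text
time_s: 11.0
tcp_pos: [0.5346, 0.0853, 0.1217]
orientation: [3.116, 0.001, 1.273]
wrist_force: [-0.3, -0.1, -0.3]
gripper_width: 0.0855
```

```bash
python3 - <<'E'
from h import *
st()
E
```

```text
t 11.0 fixpos [0.     0.0004 0.1217] tilt -0.0259 toolz y -0.0011 q [ 0.6   0.82 -1.14  1.94  0.93  1.01 -1.28] F [-0.3 -0.1 -0.3] w 0.0855
```

Request:
servo_tool(
  motion=[
    [0,0,0,-0.08,0,0],
    [0,0,0,-0.08,0,0],
    [0,0,0,-0.08,0,0],
    [0,0,0,-0.08,0,0],
    [0,0,0,-0.08,0,0],
    [0,0,0,-0.08,0,0],
    [0,0,0,-0.08,0,0],
    [0,0,0,-0.04,0,0],
  ],
)

```text
time_s: 11.67
tcp_pos: [0.5346, 0.0856, 0.1215]
orientation: [2.516, 0.001, 1.274]
wrist_force: [-0.2, 0.2, -0.4]
gripper_width: 0.0854
```

Request:
servo_tool(
  motion=[
    [0,0,0,0,0,0],
    [0,0,0,0,0,0],
  ],
)

```text
time_s: 11.83
tcp_pos: [0.5354, 0.0854, 0.121]
orientation: [2.521, 0.001, 1.272]
wrist_force: [0.6, 0.4, 0.0]
gripper_width: 0.0854
```

```bash
python3 - <<'E'
from h import *
st(); snap("wrist","w5.png");print(np.round(bot.sense()["dq"],3)); yang("wrist","w5.png")
E
```

```text
t 11.8333 fixpos [0.0008 0.0006 0.121 ] tilt -0.6203 toolz y 0.001 q [ 0.34  0.61 -0.91  2.27  1.74  0.83 -2.19] F [0.6 0.4 0. ] w 0.0854
[ 0.015  0.007  0.    -0.016  0.003  0.    -0.005]
yellow angles deg [(234, 12), (235, 46), (236, 47), (237, 47), (238, 47), (239, 47), (240, 47), (241, 47), (242, 47), (243, 47), (244, 47), (245, 47), (246, 47), (247, 47), (248, 47), (249, 47), (250, 47), (251, 47), (252, 47), (253, 47), (254, 47), (255, 47), (256, 47), (257, 47), (258, 47), (259, 47), (260, 38)]
strip angle deg 247.3587460381384
```

Request:
servo_tool(
  motion=[
    [0,-0.0005,0,0,0,0],
    [0,0,0,0,0,0],
    [0,0,0,0,0,0],
    [0,0,0,0,0,0],
    [0,0,0,0,0,0],
    [0,0,0,0,0,0],
  ],
  jaw=-1,
)

```text
time_s: 12.38
tcp_pos: [0.5335, 0.0855, 0.1192]
orientation: [2.525, -0.0, 1.27]
wrist_force: [-7.0, 0.9, 0.9]
gripper_width: 0.0548
```

Request:
servo_tool(
  motion=[
    [0,0,0,0.075,0,0],
    [0,0,0,0.075,0,0],
    [0,0,0,0.075,0,0],
    [0,0,0,0.075,0,0],
    [0,0,0,0.075,0,0],
    [0,0,0,0.075,0,0],
    [0,0,0,0.075,0,0],
    [0,0,0,0.075,0,0],
  ],
)

```text
time_s: 13.05
tcp_pos: [0.5329, 0.0856, 0.1192]
orientation: [3.13, -0.001, 1.27]
wrist_force: [-1.3, 2.9, -12.6]
gripper_width: 0.0552
```

Request:
servo_tool(
  motion=[
    [0,0,0,0.075,0,0],
    [0,0,0,0.075,0,0],
    [0,0,0,0.075,0,0],
    [0,0,0,0.075,0,0],
    [0,0,0,0.075,0,0],
    [0,0,0,0.075,0,0],
    [0,0,0,0.075,0,0],
    [0,0,0,0.075,0,0],
  ],
)

```text
time_s: 13.72
tcp_pos: [0.5324, 0.0858, 0.1193]
orientation: [-2.551, 0.0, 1.272]
wrist_force: [-10.1, 4.8, -5.8]
gripper_width: 0.055
```

Request:
servo_tool(
  motion=[
    [0,0,0,0,0,0],
    [0,0,0,0,0,0],
    [0,0,0,0,0,0],
    [0,0,0,0,0,0],
    [0,0,0,0,0,0],
  ],
  jaw=1,
)

```text
time_s: 14.13
tcp_pos: [0.5356, 0.0849, 0.121]
orientation: [-2.564, 0.0, 1.27]
wrist_force: [-0.2, -0.9, 0.6]
gripper_width: 0.0852
```

```bash
python3 - <<'E'
from h import *
st(); snap("wrist","w6.png");print(np.round(bot.sense()["dq"],3)); yang("wrist","w6.png")
E
```

```text
t 14.1333 fixpos [0.0011 0.0002 0.121 ] tilt 0.5772 toolz y -0.0012 q [ 0.55  1.08 -1.1   1.56  0.52  1.48 -0.95] F [-0.2 -0.9  0.6] w 0.0852
[-0.001  0.002  0.003 -0.001 -0.    -0.    -0.001]
yellow angles deg [(300, 15), (301, 46), (302, 48), (303, 48), (304, 48), (305, 48), (306, 48), (307, 48), (308, 48), (309, 48), (310, 48), (311, 48), (312, 48), (313, 48), (314, 48), (315, 48), (316, 48), (317, 48), (318, 48), (319, 48), (320, 48), (321, 48), (322, 48), (323, 48), (324, 48), (325, 42), (326, 17)]
strip angle deg 312.9656397160045
```

Request:
servo_tool(
  motion=[
    [0,0,0,-0.1,0,0],
    [0,0,0,-0.1,0,0],
    [0,0,0,-0.1,0,0],
    [0,0,0,-0.1,0,0],
    [0,0,0,-0.1,0,0],
    [0,0,0,-0.1,0,0],
    [0,0,0,-0.1,0,0],
    [0,0,0,-0.1,0,0],
  ],
)

```text
time_s: 14.85
tcp_pos: [0.5353, 0.0851, 0.1214]
orientation: [2.915, -0.001, 1.271]
wrist_force: [1.1, -0.3, -0.7]
gripper_width: 0.0852
```

Request:
servo_tool(
  motion=[
    [0,0,0,-0.03,0,0],
    [0,0,0,0,0,0],
    [0,0,0,0,0,0],
  ],
)

```text
time_s: 15.1
tcp_pos: [0.5354, 0.0851, 0.1211]
orientation: [2.89, 0.001, 1.271]
wrist_force: [1.0, -0.2, 0.5]
gripper_width: 0.0852
```

```bash
python3 - <<'E'
from h import *
st(); plan(app(-.25,0),tool(-.25),1); snap("wrist","w7.png"); yang("wrist","w7.png")
E
```

```text
t 15.1 fixpos [0.0008 0.0004 0.1211] tilt -0.2517 toolz y -0.0007 q [ 0.5   0.65 -1.    2.07  1.1   0.79 -1.49] F [ 1.  -0.2  0.5] w 0.0852
[[-0.0004,-0.001,0.0009,0.0017,0.0007,0.0029]]
yellow angles deg [(298, 14), (299, 35), (300, 47), (301, 50), (302, 51), (303, 52), (304, 52), (305, 51), (306, 51), (307, 51), (308, 51), (309, 52), (310, 52), (311, 51), (312, 52), (313, 52), (314, 53), (315, 52), (316, 52), (317, 53), (318, 54), (319, 54), (320, 54), (321, 55), (322, 55), (323, 55), (324, 54), (325, 54), (326, 53), (327, 53), (328, 52), (329, 52), (330, 51), (331, 51), (332, 51)]
strip angle deg 315.78996172788743
```

Request:
servo_tool(
  motion=[
    [0,0,0,0,0,0],
    [0,0,0,0,0,0],
    [0,0,0,0,0,0],
    [0,0,0,0,0,0],
    [0,0,0,0,0,0],
    [0,0,0,0,0,0],
  ],
  jaw=-1,
)

```text
time_s: 15.65
tcp_pos: [0.5332, 0.0857, 0.1193]
orientation: [2.896, 0.001, 1.27]
wrist_force: [-7.2, 1.5, 3.4]
gripper_width: 0.0551
```

Request:
servo_tool(
  motion=[
    [0,0,0,0.1,0,0],
    [0,0,0,0.1,0,0],
    [0,0,0,0.1,0,0],
    [0,0,0,0.1,0,0],
    [0,0,0,0.1,0,0],
    [0,0,0,0.1,0,0],
    [0,0,0,0.1,0,0],
    [0,0,0,0.1,0,0],
  ],
)

```text
time_s: 16.32
tcp_pos: [0.5326, 0.0857, 0.1196]
orientation: [-2.579, -0.0, 1.273]
wrist_force: [-9.5, 2.8, -5.1]
gripper_width: 0.0553
```

Request:
servo_tool(
  motion=[
    [0,0,0,0.03,0,0],
    [0,0,0,0,0,0],
    [0,0,0,0,0,0],
  ],
)

```text
time_s: 16.57
tcp_pos: [0.5326, 0.0857, 0.1196]
orientation: [-2.553, 0.001, 1.273]
wrist_force: [-9.3, 1.3, 1.3]
gripper_width: 0.0549
```

Request:
servo_tool(
  motion=[
    [0,0,0,0,0,0],
    [0,0,0,0,0,0],
    [0,0,0,0,0,0],
    [0,0,0,0,0,0],
    [0,0,0,0,0,0],
  ],
  jaw=1,
)

```text
time_s: 16.98
tcp_pos: [0.5356, 0.0848, 0.1203]
orientation: [-2.563, 0.0, 1.27]
wrist_force: [-0.1, 0.5, -0.9]
gripper_width: 0.0852
```

```bash
python3 - <<'E'
from h import *
st(); snap("wrist","w8.png");yang("wrist","w8.png"); snap("scene","s8.png"); yang("scene","s8.png")
for y in (-.07,.07): print(proj("wrist",fx([0,y,.12])))
E
```

```text
t 16.9833 fixpos [0.0011 0.0002 0.1203] tilt 0.5791 toolz y -0.0008 q [ 0.54  1.07 -1.08  1.56  0.51  1.47 -0.94] F [-0.1  0.5 -0.9] w 0.0852
yellow angles deg [(0, 43), (1, 43), (2, 43), (3, 43), (4, 43), (5, 40), (6, 37), (7, 32), (8, 27), (9, 22), (10, 17), (11, 14), (12, 10), (341, 16), (342, 39), (343, 49), (344, 51), (345, 51), (346, 49), (347, 45), (348, 40), (349, 39), (350, 39), (351, 39), (352, 40), (353, 40), (354, 41), (355, 41), (356, 41), (357, 41), (358, 42), (359, 42)]
strip angle deg 354.76477610853675
yellow angles deg [(0, 57), (1, 57), (2, 57), (3, 57), (4, 56), (5, 54), (6, 52), (7, 50), (8, 47), (9, 44), (10, 40), (11, 35), (12, 30), (13, 26), (14, 21), (15, 17), (16, 13), (17, 11), (339, 11), (340, 16), (341, 23), (342, 31), (343, 39), (344, 46), (345, 50), (346, 52), (347, 54), (348, 56), (349, 56), (350, 57), (351, 57), (352, 57), (353, 57), (354, 57), (355, 57), (356, 57), (357, 57), (358, 57), (359, 57)]
strip angle deg 357.0306741343503
[277.74773871 436.99352853]
[276.98428189 132.34638846]
```

View pics/w8.png

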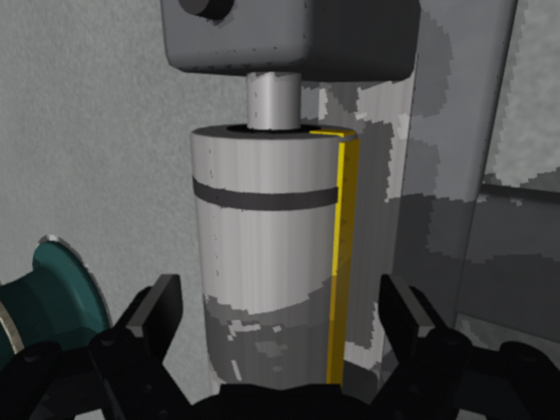

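```bash
cat > d.py <<'E'
from h import *
a=cv2.imread("pics/w6.png");b=cv2.imread("pics/w8.png")
for n,im in (("w6",a),("w8",b)):
  for r in (165,235): print(n,r,"L",im[r,186:210].mean(1).astype(int).tolist(),"R",im[r,330:366].mean(1).astype(int).tolist())
cf=FR.inv().apply(cal("wrist")[2]-C*[1,1,0])-[0,0,.12]; print(cf)
# predicted limbs/edges at rows
def col(ang,rad,row):
    ys=np.linspace(-.03,.07,60); U=np.array([proj("wrist",fx([rad*np.cos(ang),y,.12-rad*np.sin(ang)])) for y in ys]); return np.interp(row,U[::-1,1] if U[0,1]>U[-1,1] else U[:,1],U[::-1,0] if U[0,1]>U[-1,1] else U[:,0])
th=np.arctan2(-cf[2],cf[0]); g=np.arccos(.028/np.hypot(cf[0],cf[2]))
for r in (165,235): print(r,"pred limbs",col(th-g,.028,r),col(th+g,.028,r),"view deg",np.degrees(th)%360,np.degrees(g))
E
python3 d.py
python3 - <<'E'
import cv2
im=cv2.imread("pics/s8.png")
cv2.imwrite("pics/s8z.png",cv2.resize(im[150:250,200:350],None,fx=5,fy=5,interpolation=cv2.INTER_CUBIC))
E
```

```text
w6 165 L [125, 127, 129, 129, 128, 128, 126, 121, 113, 111, 119, 124, 127, 128, 131, 132, 132, 133, 138, 141, 142, 142, 140, 140] R [98, 96, 94, 93, 92, 91, 90, 90, 89, 86, 83, 79, 78, 76, 73, 70, 69, 66, 64, 62, 57, 55, 52, 51, 50, 57, 66, 70, 71, 69, 69, 68, 69, 69, 69, 69]
w6 235 L [130, 129, 130, 129, 126, 124, 126, 128, 127, 126, 124, 124, 124, 118, 115, 119, 127, 130, 132, 134, 136, 136, 138, 142] R [92, 91, 91, 90, 89, 86, 84, 82, 79, 76, 74, 73, 69, 66, 63, 59, 57, 54, 51, 51, 59, 67, 71, 69, 70, 67, 67, 67, 67, 67, 69, 67, 66, 66, 66, 67]
w8 165 L [127, 129, 131, 130, 129, 121, 113, 112, 116, 123, 128, 130, 133, 133, 135, 134, 136, 136, 137, 137, 139, 141, 142, 144] R [96, 94, 93, 93, 91, 90, 88, 100, 120, 128, 129, 127, 116, 89, 59, 54, 55, 55, 55, 55, 54, 55, 55, 55, 54, 56, 55, 60, 66, 70, 69, 70, 70, 71, 69, 69]
w8 235 L [131, 131, 131, 129, 126, 126, 127, 129, 129, 126, 125, 118, 114, 117, 124, 130, 133, 135, 137, 137, 138, 139, 139, 139] R [93, 91, 88, 96, 116, 127, 128, 125, 111, 84, 65, 61, 60, 59, 60, 59, 59, 58, 57, 58, 57, 58, 60, 67, 69, 68, 68, 68, 69, 69, 68, 68, 67, 66, 68, 69]
[0.06564305 0.08208516 0.09861952]
165 pred limbs 194.79992315588336 359.48955073428124 view deg 303.64850244532374 76.32881768282009
235 pred limbs 200.34714110730891 354.2703364159256 view deg 303.64850244532374 76.32881768282009
```

View pics/s8z.png

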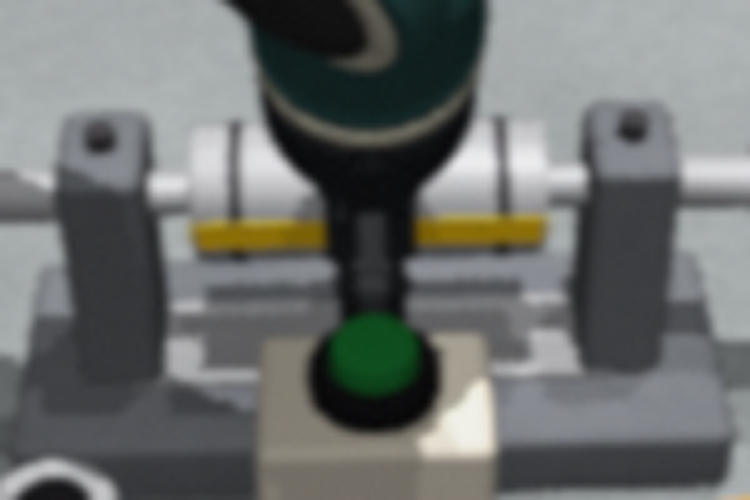

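Request:
servo_tool(
  motion=[
    [0,-0.002,-0.01,0,0,0],
    [0,0,-0.02,0,0,0],
    [0,0,-0.02,0,0,0],
    [0,0,-0.02,0,0,0],
    [0,0,-0.025,0,0,0],
    [0,0,-0.025,0,0,0],
    [0,0,0,0,0,0],
    [0,0,0,0,0,0],
  ],
)

```text
time_s: 17.75
tcp_pos: [0.5974, 0.0664, 0.2233]
orientation: [-2.565, -0.001, 1.27]
wrist_force: [-0.6, 0.1, -0.8]
gripper_width: 0.0854
```

```bash
python3 - <<'E'
from h import *
st(); im=snap("wrist","w9.png"); cal("wrist"); yang("wrist","w9.png"); snap("scene","s9.png")
for y in (-.07,0,.07): print(proj("wrist",fx([0,y,.12])))
for r in bot.pinpoint("wrist","mark")[:2]+bot.pinpoint("wrist","trigger_top")[:2]: print(r["uv"],r["confidence"])
a=cv2.imread("pics/w9.png");b=cv2.imread("pics/s9.png")
cv2.imwrite("pics/z9.png",np.hstack([cv2.resize(a[60:300,200:420],(400,436)),cv2.resize(b[150:250,220:320],(400,436),interpolation=cv2.INTER_CUBIC)]))
E
```

```text
t 17.75 fixpos [0.0656 0.0009 0.2233] tilt 0.5768 toolz y 0.0 q [ 0.51  1.01 -1.12  1.34  0.45  1.69 -0.89] F [-0.6  0.1 -0.8] w 0.0854
yellow angles deg [(0, 65), (1, 63), (2, 60), (3, 56), (4, 51), (5, 45), (6, 38), (7, 32), (8, 26), (9, 21), (10, 16), (11, 12), (339, 15), (340, 38), (341, 61), (342, 74), (343, 78), (344, 79), (345, 79), (346, 77), (347, 74), (348, 70), (349, 67), (350, 65), (351, 64), (352, 65), (353, 65), (354, 65), (355, 65), (356, 65), (357, 65), (358, 66), (359, 65)]
strip angle deg 352.8864862081807
[281.68624962 295.1598281 ]
[281.90627655 212.67403609]
[282.16962713 114.3224792 ]
[314.2, 217.3] 0.65
[509.7, 309.2] 0.9
```

View pics/z9.png

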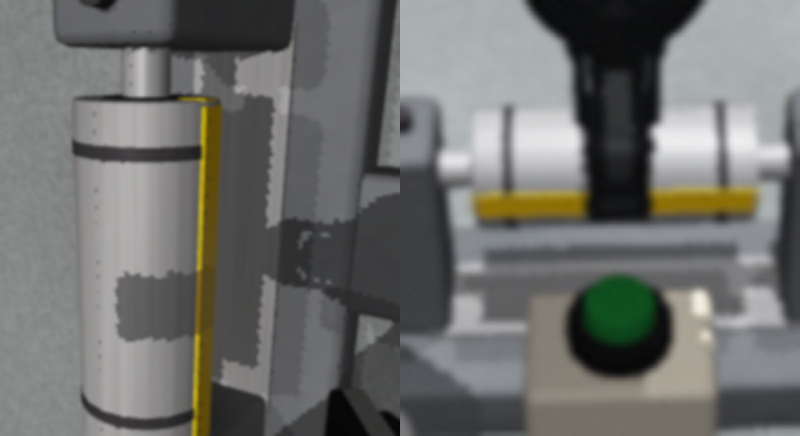

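```bash
cat > e.py <<'E'
from h import *
from scipy.optimize import least_squares
def run(n,png,y0s,known=None,up=None):
    im=cv2.imread("pics/"+png).astype(np.float32); Y=(im[:,:,1]+im[:,:,2])/2-im[:,:,0]
    c=cal(n); cf=FR.inv().apply(c[2]-C*[1,1,0])-[0,0,.12]
    th=np.arctan2(-cf[2],cf[0]); D=np.hypot(cf[0],cf[2]); v=np.array([np.cos(th),0,-np.sin(th)]); w=np.array([-np.sin(th),0,-np.cos(th)]) # lateral, +angle dir
    print(n,"view",np.degrees(th)%360,"D",D)
    for y in y0s:
        s=np.arange(-.045,.045,.0005); U=np.array([proj(n,fx(w*k+[0,y,.12])) for k in s],np.float32)
        g=cv2.remap(im.mean(2),U[:,0].reshape(1,-1),U[:,1].reshape(1,-1),cv2.INTER_LINEAR)[0]
        yy=cv2.remap(Y,U[:,0].reshape(1,-1),U[:,1].reshape(1,-1),cv2.INTER_LINEAR)[0]
        on=s[yy>30]; G=np.abs(np.gradient(g)); L=s<-.018
        print(" y",y,"strip mm",(on.min()*1e3,on.max()*1e3) if len(on) else None,"left limb mm",s[L][np.argsort(-G[L])[:3]]*1e3,"limb pred",-28/np.sqrt(1-(.028/D)**2))
run("wrist","w9.png",[-.02,.0,.02,.035])
run("scene","s9.png",[-.04,-.035,.035,.04])
E
python3 e.py
```

```text
wrist view 302.9063771550336 D 0.23696853557442638
 y -0.02 strip mm (np.float64(18.500000000000057), np.float64(25.500000000000064)) left limb mm [-26.5 -26.  -27. ] limb pred -28.197533004558228
 y 0.0 strip mm (np.float64(19.000000000000057), np.float64(25.500000000000064)) left limb mm [-20.  -20.5 -27.5] limb pred -28.197533004558228
 y 0.02 strip mm (np.float64(18.500000000000057), np.float64(26.000000000000064)) left limb mm [-27.5 -27.  -28. ] limb pred -28.197533004558228
 y 0.035 strip mm (np.float64(18.500000000000057), np.float64(26.000000000000064)) left limb mm [-20.  -20.5 -27.5] limb pred -28.197533004558228
scene view 321.27284239045946 D 0.7850043918425443
 y -0.04 strip mm (np.float64(9.50000000000005), np.float64(22.50000000000006)) left limb mm [-27.5 -28.  -27. ] limb pred -28.017828490134473
 y -0.035 strip mm (np.float64(9.50000000000005), np.float64(22.50000000000006)) left limb mm [-28.  -27.5 -27. ] limb pred -28.017828490134473
 y 0.035 strip mm (np.float64(9.50000000000005), np.float64(22.50000000000006)) left limb mm [-24.  -24.5 -23.5] limb pred -28.017828490134473
 y 0.04 strip mm (np.float64(9.50000000000005), np.float64(22.50000000000006)) left limb mm [-26.5 -26.  -25.5] limb pred -28.017828490134473
```

```bash
python3 - <<'E'
from h import *
a=cv2.imread("pics/w9.png")
for r in (110,170,240):
    print(r,"L",a[r,236:252].mean(1).astype(int).tolist()); print("  R",[tuple(int(k) for k in p) for p in a[r,304:326]])
s=bot.sense();print(np.round(s["dq"],3))
w=np.array([-np.sin(np.radians(302.9)),0,-np.cos(np.radians(302.9))])
print(w,[proj("wrist",fx(w*k+[0,.02,.12])).round(1) for k in (-.028,0,.028)])
b=cv2.imread("pics/s9.png"); print([tuple(int(k) for k in p) for p in b[170:205,248]])
E
```

```text
110 L [133, 132, 133, 133, 135, 137, 139, 138, 137, 135, 133, 131, 129, 130, 130, 129]
  R [(106, 103, 102), (103, 101, 100), (121, 119, 120), (145, 144, 146), (153, 153, 154), (149, 149, 151), (127, 128, 130), (104, 103, 105), (97, 97, 99), (99, 98, 100), (98, 98, 99), (98, 99, 100), (99, 100, 101), (97, 98, 99), (96, 96, 98), (96, 97, 98), (96, 97, 98), (97, 99, 100), (100, 100, 101), (99, 100, 101), (98, 99, 99), (96, 97, 98)]
170 L [131, 131, 132, 132, 129, 122, 121, 127, 136, 140, 143, 145, 146, 147, 150, 153]
  R [(107, 108, 109), (103, 104, 106), (100, 100, 101), (97, 96, 97), (89, 101, 105), (66, 136, 148), (35, 163, 180), (18, 146, 165), (14, 100, 120), (15, 76, 97), (15, 75, 95), (14, 76, 95), (12, 75, 94), (12, 75, 94), (14, 76, 96), (27, 75, 92), (54, 74, 84), (72, 76, 78), (75, 75, 76), (74, 74, 75), (74, 75, 76), (76, 76, 77)]
240 L [138, 137, 137, 137, 137, 136, 135, 132, 127, 130, 137, 142, 146, 147, 149, 151]
  R [(70, 71, 71), (68, 67, 69), (64, 71, 75), (47, 89, 106), (28, 102, 128), (22, 92, 116), (22, 74, 91), (24, 68, 83), (25, 68, 84), (25, 70, 85), (27, 72, 88
[... 193 characters left out ...]
 0.001  0.001]
[ 0.83961986  0.         -0.54317445] [array([243.1, 186.1]), array([282.2, 186.2]), array([321.5, 186.3])]
[(178, 178, 171), (179, 179, 173), (178, 179, 172), (168, 168, 162), (151, 149, 147), (151, 148, 148), (162, 159, 159), (173, 170, 171), (179, 176, 177), (184, 182, 182), (191, 188, 188), (193, 190, 190), (193, 189, 189), (192, 189, 190), (185, 182, 183), (178, 175, 176), (171, 167, 168), (164, 161, 161), (154, 152, 151), (145, 143, 143), (134, 132, 132), (123, 120, 120), (111, 111, 111), (94, 117, 122), (64, 130, 145), (29, 121, 143), (10, 111, 139), (4, 110, 140), (13, 109, 137), (26, 91, 113), (40, 62, 72), (56, 55, 56), (93, 89, 85), (129, 124, 120), (143, 136, 132)]
```

```bash
python3 - <<'E'
from h import *
print(bot.nose_length); plan(fx([.144,0,.23]),tool(0),8)
E
```

```text
0.025
[[-0.0001,0.0077,-0.0065,-0.0726,0.0003,0.0003],[0,0.0082,-0.0058,-0.0727,0.0003,0.0002],[0,0.0086,-0.0053,-0.0726,0.0002,0.0003],[-0.0001,0.009,-0.0046,-0.0726,0.0003,0.0002],[0,0.0092,-0.004,-0.0727,0.0003,0.0003],[-0.0001,0.0095,-0.0032,-0.0726,0.0003,0.0003],[0,0.0098,-0.0026,-0.0726,0.0002,0.0002],[0,0.0099,-0.0019,-0.0726,0.0003,0.0003]]
```

Request:
servo_tool(
  motion=[
    [0,0.0077,-0.0065,-0.0726,0.0003,0.0003],
    [0,0.0082,-0.0058,-0.0726,0.0003,0.0003],
    [0,0.0086,-0.0053,-0.0726,0.0003,0.0003],
    [0,0.009,-0.0046,-0.0726,0.0003,0.0003],
    [0,0.0092,-0.004,-0.0726,0.0003,0.0003],
    [0,0.0095,-0.0032,-0.0726,0.0003,0.0003],
    [0,0.0098,-0.0026,-0.0726,0.0003,0.0003],
    [0,0.0099,-0.0019,-0.0726,0.0003,0.0003],
  ],
  jaw=-1,
  squeeze=30,
)

```text
time_s: 18.62
tcp_pos: [0.6727, 0.0423, 0.2304]
orientation: [3.138, -0.001, 1.268]
wrist_force: [0.5, -0.3, -0.1]
gripper_width: 0.0003
```

Request:
servo_tool(
  motion=[
    [0,0,0,0,0,0],
    [0,0,0,0,0,0],
    [0,0,0,0,0,0],
    [0,0,0,0,0,0],
  ],
)

```text
time_s: 18.95
tcp_pos: [0.6727, 0.0422, 0.2303]
orientation: [-3.141, -0.001, 1.267]
wrist_force: [1.0, -1.1, 0.1]
gripper_width: 0.0002
```

```bash
python3 - <<'E'
from h import *
st(); snap("wrist","w10.png"); snap("scene","s10.png")
for n in("wrist","scene"):
    for r in bot.pinpoint(n,"trigger_top")[:1]: print(n,r["uv"],r["confidence"],(FR.inv().apply(atz(n,r["uv"],.16)-C*[1,1,0])).round(4))
im=cv2.imread("pics/w10.png"); g=cv2.inRange(cv2.cvtColor(im,cv2.COLOR_BGR2HSV),(45,90,30),(80,255,255)); v,u=np.nonzero(g); print("green",u.mean() if len(u) else None,v.mean() if len(u) else None,len(u))
for z in (.155,.16,.165): print(z,proj("wrist",fx([.145,0,z])))
b=cv2.imread("pics/s10.png")
cv2.imwrite("pics/z10.png",np.hstack([im[:,:],cv2.resize(b[120:280,210:340],(240,420))]))
E
```

```text
t 18.95 fixpos [1.447e-01 2.000e-04 2.303e-01] tilt 0.001 toolz y 0.0008 q [ 0.56  0.83 -1.11  1.51  0.76  1.28 -0.95] F [ 1.  -1.1  0.1] w 0.0002
wrist [275.3, 247.9] 0.98 [ 0.1423 -0.0049  0.16  ]
scene [273.8, 217.5] 0.69 [ 0.1299 -0.0007  0.16  ]
green 277.47223663726 240.26310326933057 1927
0.155 [279.74411237 237.09927858]
0.16 [279.73508467 240.38317493]
0.165 [279.72562723 243.82334917]
```

View pics/z10.png

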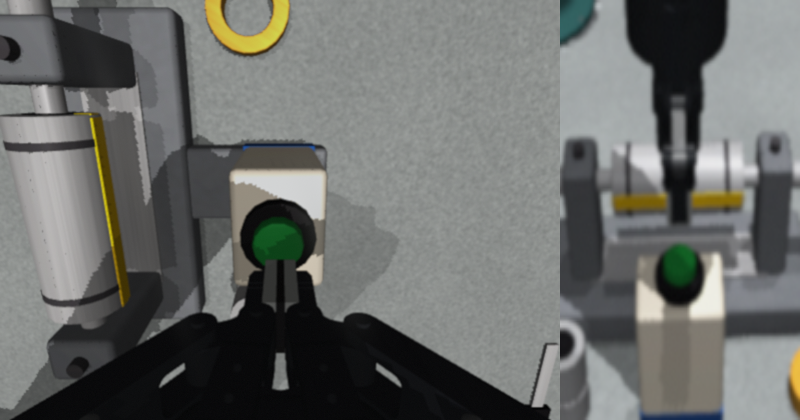

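Request:
servo_tool(
  motion=[
    [0,-0.001,0.008,0,0,0],
    [0,0,0.008,0,0,0],
    [0,0,0.007,0,0,0],
    [0,0,0.007,0,0,0],
    [0,0,0,0,0,0],
  ],
)

```text
time_s: 19.57
tcp_pos: [0.6711, 0.0423, 0.1986]
orientation: [-3.14, 0.0, 1.268]
wrist_force: [-0.4, 0.1, 0.5]
gripper_width: 0.0003
```

Request:
servo_tool(
  motion=[
    [0,0,0.002,0,0,0],
    [0,0,0.002,0,0,0],
    [0,0,0.002,0,0,0],
    [0,0,0.002,0,0,0],
    [0,0,0,0,0,0],
  ],
)

```text
time_s: 19.98
tcp_pos: [0.6721, 0.0429, 0.1933]
orientation: [3.14, -0.001, 1.268]
wrist_force: [-0.1, -0.4, 3.3]
gripper_width: 0.0001
```

Request:
servo_tool(
  motion=[
    [0,0,0.001,0,0,0],
    [0,0,0.001,0,0,0],
    [0,0,0.001,0,0,0],
    [0,0,0,0,0,0],
  ],
)

```text
time_s: 20.32
tcp_pos: [0.6722, 0.0429, 0.1911]
orientation: [3.139, -0.001, 1.267]
wrist_force: [-2.4, -1.4, 8.5]
gripper_width: -0.0003
```

Request:
servo_tool(
  motion=[
    [0,0,0.001,0,0,0],
    [0,0,0.001,0,0,0],
    [0,0,0.001,0,0,0],
    [0,0,0,0,0,0],
  ],
)

```text
time_s: 20.65
tcp_pos: [0.6722, 0.043, 0.1909]
orientation: [3.138, -0.0, 1.267]
wrist_force: [-7.9, -2.7, 22.1]
gripper_width: -0.0002
```

Request:
servo_tool(
  motion=[
    [0,0,-0.004,0,0,0],
    [0,0,-0.006,0,0,0],
    [0,0,-0.01,0,0,0],
    [0,0,-0.02,0,0,0],
    [0,0,-0.03,0,0,0],
    [0,0,-0.03,0,0,0],
    [0,0,-0.03,0,0,0],
    [0,0,-0.03,0,0,0],
  ],
)

```text
time_s: 21.32
tcp_pos: [0.6715, 0.0425, 0.3483]
orientation: [3.141, -0.001, 1.268]
wrist_force: [-0.1, 0.9, -0.4]
gripper_width: 0.0003
```

Request:
servo_tool(
  motion=[
    [0,0,0,0,0,0],
    [0,0,0,0,0,0],
    [0,0,0,0,0,0],
  ],
)

```text
time_s: 21.57
tcp_pos: [0.6715, 0.0423, 0.3463]
orientation: [3.141, -0.0, 1.268]
wrist_force: [0.5, -0.0, -0.4]
gripper_width: -0.0003
```

```bash
python3 - <<'E'
from h import *
st(); snap("scene","s11.png"); snap("top","t11.png"); yang("scene","s11.png"); yang("scene","s9.png")
b=cv2.imread("pics/s11.png"); t=cv2.imread("pics/t11.png")
for n in ("scene","top"):
    for k in ("ring_gauge","spare","oil"):
        r=bot.pinpoint(n,k)[:1]; print(n,k,[np.round(x["uv"],1).tolist() for x in r])
cv2.imwrite("pics/z11.png",np.hstack([cv2.resize(b[140:300,170:430],(520,320)),cv2.resize(t[140:270,160:390],(280,320))]))
E
```

```text
t 21.5667 fixpos [ 0.1435 -0.      0.3463] tilt -0.0008 toolz y 0.0001 q [ 0.57  0.73 -1.17  1.39  0.67  1.45 -0.88] F [ 0.5 -0.  -0.4] w -0.0003
yellow angles deg [(0, 79), (1, 79), (2, 79), (3, 77), (4, 76), (5, 73), (6, 69), (7, 65), (8, 60), (9, 54), (10, 48), (11, 42), (12, 36), (13, 31), (14, 25), (15, 21), (16, 17), (17, 13), (18, 10), (339, 12), (340, 18), (341, 26), (342, 35), (343, 44), (344, 53), (345, 61), (346, 67), (347, 72), (348, 76), (349, 78), (350, 79), (351, 79), (352, 79), (353, 79), (354, 80), (355, 80), (356, 80), (357, 80), (358, 80), (359, 79)]
strip angle deg 357.123214795189
yellow angles deg [(0, 59), (1, 59), (2, 59), (3, 59), (4, 58), (5, 57), (6, 55), (7, 53), (8, 52), (9, 48), (10, 44), (11, 39), (12, 33), (13, 28), (14, 23), (15, 19), (16, 15), (17, 12), (18, 10), (339, 13), (340, 19), (341, 27), (342, 35), (343, 44), (344, 51), (345, 56), (346, 57), (347, 59), (348, 60), (349, 60), (350, 60), (351, 60), (352, 60), (353, 60), (354, 60), (355, 60), (356, 60), (357, 60), (358, 59), (359, 59)]
strip angle deg 356.96668291709005
scene ring_gauge [[353.3, 268.9]]
scene spare [[216.8, 275.2]]
scene oil [[401.7, 215.9]]
top ring_gauge [[247.8, 165.6]]
top spare [[337.7, 190.7]]
top oil []
```

View pics/z11.png

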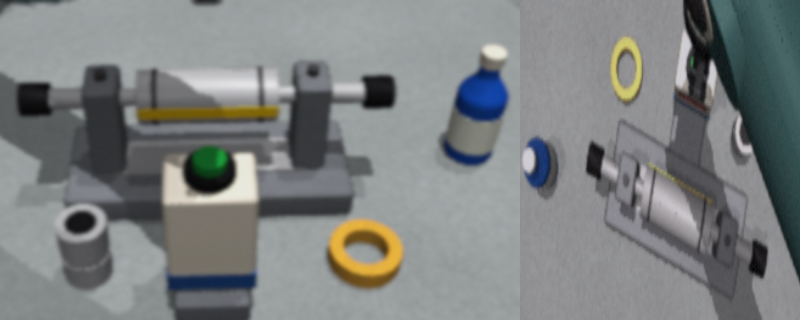

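```bash
cat > f.py <<'E'
from h import *
n="scene"; ims=[]
for k in range(4): ims.append(bot.read_camera(n).astype(np.float32))
im=np.mean(ims,0)[:,:,::-1].copy(); Y=(im[:,:,1]+im[:,:,2])/2-im[:,:,0]
cf=FR.inv().apply(cal(n)[2]-C*[1,1,0])-[0,0,.12]; th=np.arctan2(-cf[2],cf[0]); w=np.array([-np.sin(th),0,-np.cos(th)]); 
s=np.arange(-.04,.0401,.001); G=[];YY=[]
for y in np.r_[np.arange(-.038,.039,.003)]:
    U=np.array([proj(n,fx(w*k+[0,y,.12])) for k in s],np.float32); a=U[:,0].reshape(1,-1);b=U[:,1].reshape(1,-1)
    G.append(cv2.remap(im.mean(2),a,b,1)[0]);YY.append(cv2.remap(Y,a,b,1)[0])
for k,g,y in zip(s,np.mean(G,0),np.mean(YY,0)): print(round(k*1e3),int(g),int(y),end=" | ")
E
python3 f.py
```

```text
-40 159 -3 | -39 159 -3 | -38 159 -3 | -37 159 -3 | -36 159 -3 | -35 159 -3 | -34 159 -3 | -33 160 -3 | -32 160 -3 | -31 160 -3 | -30 162 -2 | -29 165 -2 | -28 169 -2 | -27 174 -2 | -26 178 -2 | -25 183 -2 | -24 186 -2 | -23 187 -2 | -22 188 -2 | -21 188 -2 | -20 188 -2 | -19 189 -2 | -18 191 -2 | -17 193 -2 | -16 194 -2 | -15 195 -2 | -14 195 -2 | -13 194 -2 | -12 193 -2 | -11 190 -2 | -10 187 -2 | -9 182 -2 | -8 178 -2 | -7 173 -2 | -6 167 -2 | -5 162 -2 | -4 157 -2 | -3 152 -2 | -2 147 -2 | -1 142 -2 | 0 137 -2 | 1 132 -2 | 2 127 -2 | 3 123 -2 | 4 120 -2 | 5 117 -2 | 6 113 -2 | 7 110 -1 | 8 107 3 | 9 105 13 | 10 102 28 | 11 99 48 | 12 94 67 | 13 87 82 | 14 80 93 | 15 75 98 | 16 72 100 | 17 71 99 | 18 72 96 | 19 72 88 | 20 73 74 | 21 73 57 | 22 71 38 | 23 70 21 | 24 70 8 | 25 75 0 | 26 85 -3 | 27 98 -5 | 28 112 -6 | 29 121 -6 | 30 127 -7 | 31 129 -7 | 32 129 -7 | 33 126 -6 | 34 121 -6 | 35 112 -6 | 36 101 -5 | 37 90 -5 | 38 82 -4 | 39 77 -4 | 40 77 -4 |
```

```bash
python3 -c "
from h import *
st(); print(bot.close_job())"
```

```text
t 22.1667 fixpos [0.1436 0.0004 0.3469] tilt -0.0012 toolz y 0.0009 q [ 0.57  0.73 -1.17  1.39  0.67  1.45 -0.88] F [-0.2 -0.6 -0.2] w 0.0002
the job is handed in; nothing more can be done
None
```

I turned the sleeve about 180° in three grip-and-turn strokes and let go of it. Only then did I press the green trigger down to its stop and release it. I handed the job in at 22 s with the gripper clear of everything.

- **Strip angle:** My final estimates put the strip about 0–3° short of square. The scene camera gave about 357°, and two wrist views gave about 357.5° and 360°. They disagree by a few degrees because the strip is raised and seen at an angle. The clear scene view after the press gave about 357°, and the uncorrected scene estimate was the same just before and after pressing (357.0° and 357.1°). I did not correct the remaining few degrees, because that would have meant turning the sleeve again after the trigger had been pressed. If the tolerance is tight, around 3°, this would be close.
- **Trigger:** The force rose from about 8 N to 22 N with only 0.2 mm more travel, so it was on its stop. In the last scene picture it looks back up.
- **Loose items:** The ring gauge, spare sleeve and bottle show at their original places to within about 2 pixels. The network did not find the bottle in the last top view, but it is plainly visible there in the picture and in the scene view.

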